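# Present the packing plate over the open end of the reaction bed

## Robot

A 7-joint arm with a two-finger parallel gripper is mounted at the origin on the work surface. World frame = base frame: x ahead of the robot, y to its left, z up, the work surface at z = 0. Lengths are in m, angles in rad, forces in N, time in s.
With the tool pointing down it reaches from about 0.425 to 0.875 m from the base axis. Payload 4.7 kg.
Tool frame: the origin (TCP) lies midway between the tips of the shut fingers; the grasp point (between the pads) lies 19 mm behind it (grasp_offset is the distance from the TCP to the grasp point, in m); z points along the fingers, y is the direction in which the jaws open and shut (so a half turn about z gives the same grasp; the last joint's range is limited). The gripper opens to 85 mm and grips with 20 to 120 N. Pads are 22 mm wide; open, the fingers measure 114 mm over their backs; the gripper's body (76 mm by 85 mm) begins 54 mm behind the grasp point. The pads swing forward as they close: fully open they stand 13 mm farther back than shut.
Start: joints at [1.349, 0.321, -0.07, 1.45, 0.023, 1.371, -0.057], TCP at [0.152, -0.632, 0.231] pointing down, gripper open.
Joint ranges: [-2.86, 2.86], [-0.3, 2.09], [-1.38, 1.24], [0.06, 2.45], [-1.56, 4.7], [0.09, 2.05], [-2.69, 2.69]. Speed limits (rad/s): [2.57, 2.57, 3.14, 3.14, 3.14, 3.14, 3.14].

## Interface

Orientations are given as [roll, pitch, yaw] about the fixed x, y, z axes, in that order (R = Rz(yaw) Ry(pitch) Rx(roll)).
In Python, from rig import * gives the robot as it stands.
- The arm moves only by the tool play_rows, never from a script. Its argument "plan" is a list of rows, each an object of numbers: "tx", "ty", "tz": the shift along the tool's x, y, z in m; "wx", "wy", "wz": the turn, a rotation vector about the tool's x, y, z in rad. In form: [{"tx": .., "ty": .., "tz": .., "wx": .., "wy": .., "wz": ..}, ...]. A call has 1 to 20 rows; each row shifts and turns the commanded pose from where the row before left it, along the tool's axes as they then stand; what a row does not reach is not made up. A row lasts 1/12 s, in which the tool goes at most 41.7 mm and 7.16 degrees, less where a joint would pass 70% of its speed; a pose out of reach is approached as far as the arm can. A call is refused whole if a number of a shift passes 0.0417 or a number of a turn 0.125, either way. A call with a gripper value outside its range is refused whole. "gripper" is the closure in counts, from 0 (fully open) to 255 (shut), set as the call begins (left out, the last holds). The fingers move at their own pace and stop on an object; the grip force is fixed at half the most. Time passes only in rows, so rows that do not move let the fingers close. It gives the time, the measured TCP pose, the force and the opening at its end, in the units of the state.
- sense(): the state, without advancing time (a new reading comes with each control period).
- get_image(name): name is "scene" or "top" or "wrist"; returns the picture (420x560x3 uint8, red, green, blue); there is no depth.
- calibration(name): a dict with "camera_matrix" (3x3 intrinsics, pixels), "D" ([k1, k2, p1, p2, k3] as OpenCV has them; the pictures are not rectified), "extrinsics" (4x4, takes a point from camera to world coordinates). Camera axes: x right, y down, z forward; pixel columns grow to the right and rows downward; lengths in m; the calibration is good to about 2 mm. A picture is of the moment at which its call begins: read the wrist's pose just before it. calibration takes no time and is no camera call; for the wrist camera it gives the pose at the moment of the call.
- hand_in(): hands the job in, once; it reports no verdict.
Trained networks look in the newest picture that a camera, given by its name, has taken for a name from the list of things; names that differ only in an ending like _2 or _b are one class to them, and where a whole thing is asked for, a point or a joint stands for the part that bears it (a point fixed in the world has none). Each returns a list of dicts, best first, with "confidence" (0 to 1); they miss things now and then, are a little off and sometimes report something else, mostly with a low value. They report only what shows in the picture. A call takes as long as a camera call. They do not tell look-alikes from the thing itself.
- cut_out(camera, name): "mask" (420x560 bool, what is visible of it) and "centre" ([column, row] in pixels, amid what is visible of it).
The state is a dict: "time_s": time; "q": joint angles; "joint_velocities": joint speeds; "effort": joint torques, N m; "tool_pos": TCP position; "tool_rot": TCP orientation; "wrist_force": force on the tool from outside, world axes, zero at the start; "moment": the same for the moment, N m; "gripper_width": finger opening in m.
Only numpy, scipy, OpenCV 4.12 (cv2) and the standard library are available. Lean on these libraries where they do the work, as an engineer would, in place of code of your own. Each camera call takes 0.05 s, during which the arm holds its last target.

## Task

The steel packing plate lies flat on the ledge of the torque test bed, too flat to pick up. With the fingertips push it along the ledge, away from the round torque transducer, until about a third of its length sticks out past the open end of the bed, so that a fitter can take it by its edge; leave it lying flat and square to the bed, with no other side hanging over. Do not lift or tip it or let it fall, and leave the other things where they are.

Things in the scene. Friction and masses are not known exactly. Their poses are not given: they have to be found in the camera images.
- bed: fixed beige block, 160 (its x, pointing roughly away from the robot) x 400 mm (its y). Origin: centre of its underside, on the bench; z up. Its top is a flat steel ledge at z = 50 mm, x -80 to 52, y -200 to 200 mm. A back fence, x 52 to 80, runs the whole length, up to z = 70 mm. No rim at the front (x = -80) or at the ends. Bolt heads stand 10 mm out of the front face, low down.
- plate: loose dark steel plate on the ledge: 90 (its x) x 130 mm (its y, the length) x 6 mm thick, 0.55 kg give or take a quarter. Origin: centre of its underside. Starts about the middle of the ledge, length along it but askew by up to 0.2 rad. It slides with a few newtons, stops when no longer pushed, and tips off the end if more than half sticks out.
- transducer: torque transducer, fixed to the bench: black round housing 146 mm across at the foot, 134 above, square steel drive on top, 116 mm high in all. Origin: centre of its underside. It stands 14 mm clear of one end of the bed (either one), 287 mm from the bed's middle, and closes that end; the other end is the open end.
- socket: loose impact socket, dark steel, 56 mm across and 72 mm high, standing on the bench beyond the open end of the bed, 59 mm clear of it; must stay. Origin: centre of its underside.
- gauge: loose pressure gauge lying face up on the bench in front of the bed (robot side), 72 mm across, 30 mm high, with a brass stem; must stay. Origin: centre of its underside.
- bolt: loose hexagon bolt standing on its head on the bench in front of the bed (robot side), head about 42 mm across, 70 mm high; must stay. Origin: centre of its underside.
- spanner: loose steel spanner, 217 mm long (its y), 11 mm high, lying on the bench behind the bed's fence; must stay. Origin: middle of its underside.
There are look-alikes about, which are no part of the job. Several things have the shape of the plate; the one meant has the colours described above. Several things have the shape of the transducer; the one meant has the colours described above.

How it is judged:
By the outcome, as a careful person would: the job done as asked, in the order asked, and still so for the second after the job is handed in, with the robot touching nothing.
It also fails if it takes over 38 s, if anything falls off the work surface, if the arm or the gripper's body presses on something with over 40 N, if the wrist force passes 120 N, or if a joint passes its speed limit or range.

## Working session

There is one attempt and no reset: what is moved stays moved. The work goes in short steps, Python scripts to look and compute and a tool call to move; the robot and the scene stay as the last step left them, time stands still between calls to the robot, and variables do not carry over. Pictures are saved under pics/ and viewed, and the job is handed in when it is done.

Besides the shell and the picture viewer there is one more tool, called after "Emit:" by a JSON object that holds its "fn" and its "kwargs". play_rows: Moves the arm, as the interface text tells. Its arguments: {"type":"object","properties":{"plan":{"type":"array","items":{"type":"object","properties":{"tx":{"type":"number"},"ty":{"type":"number"},"tz":{"type":"number"},"wx":{"type":"number"},"wy":{"type":"number"},"wz":{"type":"number"}}}},"gripper":{"type":"number"}},"required":["plan"]}

```bash
ls; mkdir -p pics; python3 - <<'E'
from rig import *
import cv2,numpy as np
s=sense()
for k in s: print(k,np.round(s[k],4))
for n in("scene","top"):
    im=get_image(n); cv2.imwrite(f"pics/{n}0.png",im[:,:,::-1])
    c=calibration(n); print(n,np.round(c["camera_matrix"],1).tolist(),np.round(c["D"],4),np.round(c["extrinsics"],4).tolist())
print(sense()["time_s"])
E
```

```text
pics
time_s 0.0
q [ 1.3491  0.3218 -0.0701  1.4517  0.0226  1.3708 -0.0569]
joint_velocities [ 0.0013  0.0004  0.0003 -0.0002  0.0009 -0.0004  0.0008]
effort [ 2.00000e-04 -4.93573e+01 -3.81700e-01 -3.14334e+01  1.30000e-02
  1.15000e-02 -0.00000e+00]
tool_pos [ 0.1517 -0.6315  0.2302]
tool_rot [-3.1396e+00  1.0000e-04  2.3580e-01]
wrist_force [ 0.7458  0.483  -0.3214]
moment [ 0.0006  0.0126 -0.0258]
gripper_width 0.0852
scene [[534.8, 0.0, 278.8], [0.0, 534.8, 210.4], [0.0, 0.0, 1.0]] [0.0257 0.     0.     0.     0.    ] [[-0.3538, 0.7588, -0.5468, 1.1847], [0.9352, 0.2775, -0.22, 0.2597], [-0.0152, -0.5892, -0.8078, 0.9317], [0.0, 0.0, 0.0, 1.0]]
top [[405.2, 0.0, 275.6], [0.0, 405.2, 213.0], [0.0, 0.0, 1.0]] [-0.1041  0.      0.      0.      0.    ] [[-0.0002, -0.9922, 0.1248, 0.5204], [-1.0, 0.0006, 0.0029, 0.0232], [-0.0029, -0.1248, -0.9922, 0.8225], [0.0, 0.0, 0.0, 1.0]]
0.1
```

View pics/scene0.png

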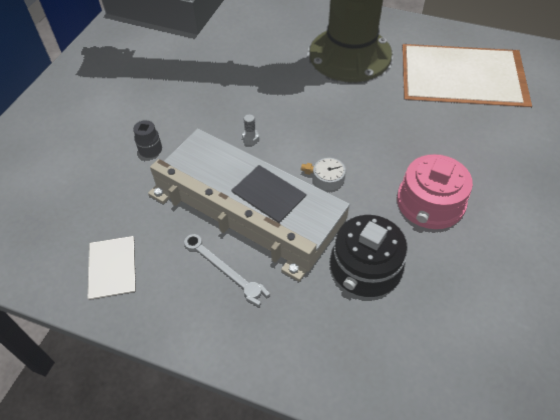

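View pics/top0.png

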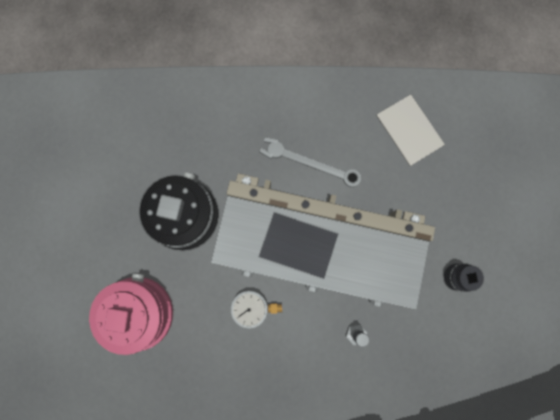

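Top picture: the black transducer is at (178,212), so the open end is to the right (−y), with the socket at (467,277). The plate is at (299,245), the gauge at (250,310) and the bolt at (358,335). Next I measure the poses.

```bash
cat > h.py <<'E'
from rig import *
import cv2,numpy as np
from scipy.optimize import least_squares
def proj(c,P):
    E=np.linalg.inv(c["extrinsics"]); r,_=cv2.Rodrigues(E[:3,:3])
    return cv2.projectPoints(np.asarray(P,float).reshape(-1,3),r,E[:3,3],np.array(c["camera_matrix"]),np.array(c["D"]))[0].reshape(-1,2)
def unproj(c,uv,z):
    n=cv2.undistortPoints(np.asarray(uv,float).reshape(-1,1,2),np.array(c["camera_matrix"]),np.array(c["D"])).reshape(-1,2)
    E=np.array(c["extrinsics"]); d=np.c_[n,np.ones(len(n))]@E[:3,:3].T; o=E[:3,3]
    t=(z-o[2])/d[:,2]; return o+d*t[:,None]
def pose(p,L):
    x,y,a=p; L=np.asarray(L,float); c,s=np.cos(a),np.sin(a)
    return np.c_[x+c*L[:,0]-s*L[:,1],y+s*L[:,0]+c*L[:,1],L[:,2]]
BED=[[-.08,-.2,.05],[-.08,.2,.05],[.052,-.2,.05],[.052,.2,.05],[.08,-.2,.07],[.08,.2,.07],[.052,-.2,.07],[.052,.2,.07]]
def plate_pts(): return [[sx*.045,sy*.065,.056] for sx,sy in((-1,-1),(-1,1),(1,1),(1,-1))]
E
python3 - <<'E'
from h import *
for cam in("top","scene"):
    im=get_image(cam); c=calibration(cam); v=im.copy()
    for n,z in(("plate",.056),("socket",.072),("gauge",.03),("bolt",.07),("transducer",.1),("bed",.05)):
        for d in cut_out(cam,n)[:3]:
            if d["confidence"]<.3: continue
            m=d["mask"].astype(np.uint8); cs,_=cv2.findContours(m,0,1)
            cv2.drawContours(v,cs,-1,(255,0,0),1)
            k=max(cs,key=cv2.contourArea); r=cv2.minAreaRect(k)
            print(cam,n,round(d["confidence"],2),np.round(d["centre"],1),np.round(unproj(c,[d["centre"]],z)[0],3), m.sum())
            if n=="plate": print(np.round(cv2.boxPoints(r),1).tolist()); print(np.round(unproj(c,cv2.boxPoints(r),.056),4).tolist())
    v=cv2.resize(v[100:340,100:500] if cam=="top" else v[80:320,80:480],None,fx=2,fy=2,interpolation=2)
    cv2.imwrite(f"pics/{cam}1.png",v[:,:,::-1])
print(sense()["time_s"])
E
```

```text
top plate 0.95 [409.2 128.5] [ 0.786 -0.24   0.056] 2547
[[375.3999938964844, 113.80000305175781], [411.70001220703125, 91.0], [445.20001220703125, 144.3000030517578], [408.8999938964844, 167.1999969482422]]
[[0.8159, -0.1733, 0.056], [0.8658, -0.2504, 0.056], [0.7544, -0.3122, 0.056], [0.7072, -0.2354, 0.056]]
top plate 0.88 [298.7 245.7] [ 0.555 -0.018  0.056] 3305
[[257.3999938964844, 256.79998779296875], [272.5, 210.8000030517578], [338.6000061035156, 232.5], [323.6000061035156, 278.5]]
[[0.5337, 0.0597, 0.056], [0.621, 0.0314, 0.056], [0.5794, -0.0942, 0.056], [0.4931, -0.0644, 0.056]]
top plate 0.56 [464.1 275.8] [ 0.495 -0.336  0.056] 943
[[444.0, 263.0], [483.0, 263.0], [483.0, 291.0], [444.0, 291.0]]
[[0.5202, -0.2967, 0.056], [0.5192, -0.3754, 0.056], [0.4656, -0.3729, 0.056], [0.4672, -0.2947, 0.056]]
top socket 0.83 [464.1 276.5] [ 0.495 -0.328  0.072] 967
top gauge 0.69 [251.5 308.9] [0.434 0.072 0.03 ] 1306
top bolt 0.9 [357.4 336.9] [ 0.387 -0.124  0.07 ] 405
top transducer 0.7 [174.8 214.9] [0.608 0.208 0.1  ] 4628
top transducer 0.55 [130.6 315.4] [0.428 0.283 0.1  ]
[... 311 characters left out ...]
192.9] [ 0.555 -0.008  0.056] 2196
[[230.60000610351562, 191.8000030517578], [251.1999969482422, 159.3000030517578], [305.6000061035156, 193.89999389648438], [285.0, 226.3000030517578]]
[[0.5814, -0.0901, 0.056], [0.4836, -0.084, 0.056], [0.5333, 0.0584, 0.056], [0.6242, 0.0465, 0.056]]
scene socket 0.77 [148.3 140.9] [ 0.524 -0.312  0.072] 819
scene gauge 0.73 [326.3 173. ] [0.443 0.076 0.03 ] 1008
scene bolt 0.94 [249.4 130.3] [ 0.416 -0.115  0.07 ] 363
scene bolt 0.49 [269.1 190.9] [ 0.562 -0.011  0.07 ] 2157
scene transducer 0.97 [367.3 256.7] [0.663 0.22  0.1  ] 5103
scene transducer 0.9 [435.8 188.3] [0.465 0.305 0.1  ] 4473
scene bed 0.66 [241.4 201.8] [ 0.594 -0.061  0.05 ] 12444
0.8
```

View pics/top1.png

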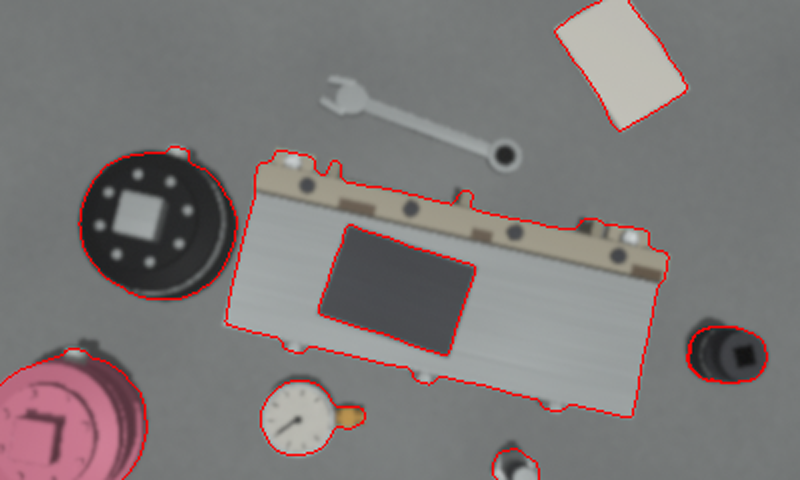

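View pics/scene1.png

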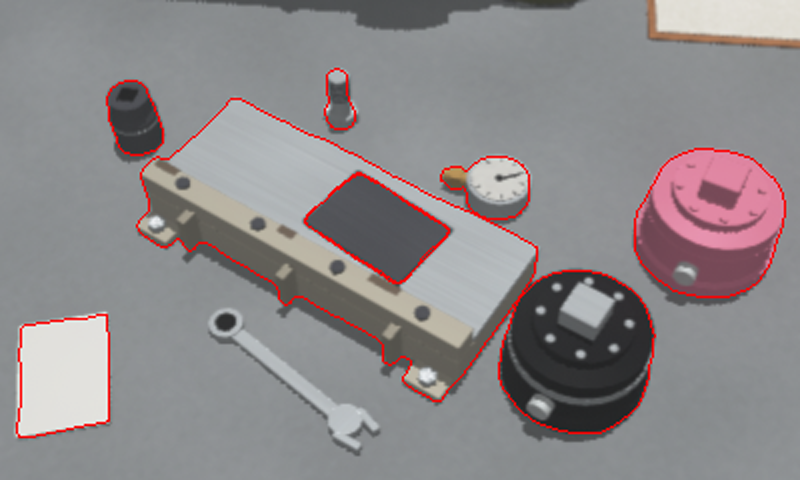

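```bash
cat >> h.py <<'E'
def fit(L,obs,p0):
    # obs: list of (cal, idx list, uv)
    f=lambda p: np.concatenate([(proj(c,pose(p,np.array(L)[i]))-uv).ravel() for c,i,uv in obs])
    r=least_squares(f,p0); return r.x,r.fun
def quad(mask):
    cs,_=cv2.findContours(mask.astype(np.uint8),0,1); k=max(cs,key=cv2.contourArea)
    k=cv2.convexHull(k); 
    for e in np.arange(1,20,.5):
        a=cv2.approxPolyDP(k,e,True)
        if len(a)<=4: break
    return a.reshape(-1,2).astype(float)
def plate_fit(p0=(.555,-.018,-.3),cams=("top","scene"),show=None):
    out=[]
    for cam in cams:
        im=get_image(cam); c=calibration(cam); g=proj(c,pose(p0,plate_pts()))
        ds=[d for d in cut_out(cam,"plate") if np.linalg.norm(np.array(d["centre"])-g.mean(0))<35]
        if not ds: print(cam,"none"); continue
        q=quad(ds[0]["mask"]); 
        if len(q)!=4: print(cam,"quad",len(q)); continue
        gray=cv2.cvtColor(im,cv2.COLOR_RGB2GRAY)
        q=cv2.cornerSubPix(gray,q.astype(np.float32).reshape(-1,1,2),(4,4),(-1,-1),(3,50,.01)).reshape(-1,2)
        idx=[int(np.argmin(np.linalg.norm(q-u,axis=1))) for u in g]
        o=(c,[0,1,2,3],q[idx]); out.append(o)
        p,r=fit(plate_pts(),[o],p0); print(cam,np.round(p,4),"res",np.round(r,1))
        if show: 
            v=cv2.resize(im,None,fx=1.4,fy=1.4)
            for u in q: cv2.circle(v,(int(u[0]*1.4),int(u[1]*1.4)),3,(255,0,0),1)
            cv2.imwrite(f"pics/{show}_{cam}.png",v[:,:,::-1])
    p,r=fit(plate_pts(),out,p0); print("both",np.round(p,4),"res",np.round(r,1)); return p
E
python3 - <<'E'
from h import *
obs=[]
for cam,idx,uv in(("top",[0,1],[[416,308.5],[213,261.5]]),("scene",[0,1],[[198,129],[348.5,203.5]])):
    c=calibration(cam); im=get_image(cam)
    q=cv2.cornerSubPix(cv2.cvtColor(im,cv2.COLOR_RGB2GRAY),np.array(uv,np.float32).reshape(-1,1,2),(4,4),(-1,-1),(3,50,.01)).reshape(-1,2)
    print(cam,q.tolist(), np.round(unproj(c,q,.05),4).tolist())
    obs.append((c,idx,q)); p,r=fit(BED,[obs[-1]],[.57,-.05,-.22]);print(np.round(p,4),np.round(r,1))
p,r=fit(BED,obs,[.57,-.05,-.22]);print("bed",np.round(p,4),np.round(r,1))
for cam in("top","scene"):
    im=get_image(cam);c=calibration(cam)
    pts=proj(c,pose(p,BED)); 
    v=cv2.resize(im[80:380,80:480],None,fx=2,fy=2,interpolation=2)
    for u in pts: cv2.circle(v,tuple(int(t) for t in (u-80)*2),3,(255,0,0),1)
    cv2.imwrite(f"pics/bed_{cam}.png",v[:,:,::-1])
plate_fit()
E
```

```text
top [[415.5660400390625, 308.5510559082031], [210.7898712158203, 262.4577331542969]] [[0.4346, -0.2403, 0.05], [0.5229, 0.1487, 0.05]]
[ 0.5568 -0.0635 -0.2233] [ 0.3  0.1 -0.3 -0.1]
scene [[197.21693420410156, 127.81527709960938], [349.3516540527344, 203.8581085205078]] [[0.4321, -0.2404, 0.05], [0.5225, 0.1498, 0.05]]
[ 0.5552 -0.0633 -0.2274] [ 0.1  0.1 -0.1 -0. ]
bed [ 0.5563 -0.0633 -0.2246] [ 0.1  0.5 -0.4  0.  -0.4  0.5 -0.2  0.1]
top [ 0.5574 -0.0187 -0.3463] res [ 0.1  0.3  0.2 -1.3 -1.5  1.   1.3  0. ]
scene [ 0.5548 -0.0154 -0.3117] res [-0.1  0.2  0.1 -0.8 -0.4  0.8  0.5 -0.2]
both [ 0.5563 -0.0171 -0.3321] res [-0.3  0.5 -0.5 -0.2 -2.8  1.9  0.3  0.1 -0.4  0.4 -1.   0.1 -2.3  1.3
 -0.4 -0.5]
```

View pics/bed_top.png

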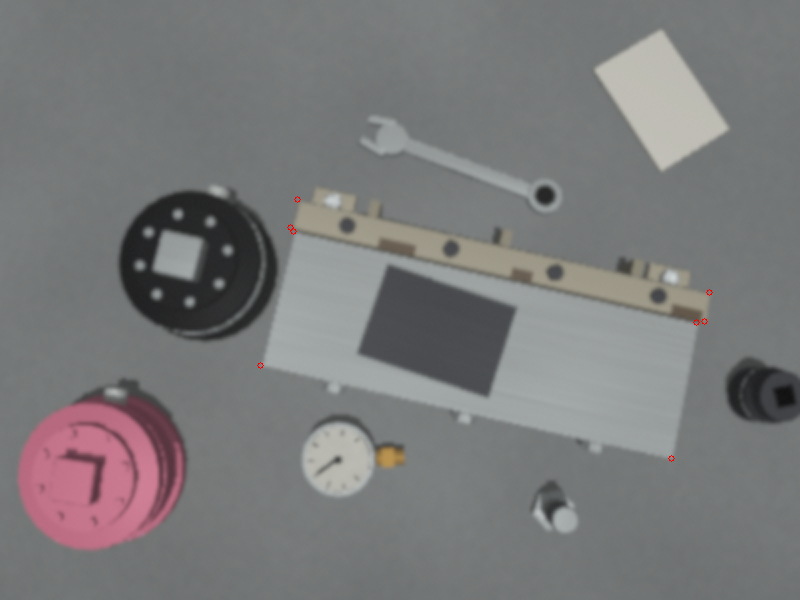

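View pics/bed_scene.png

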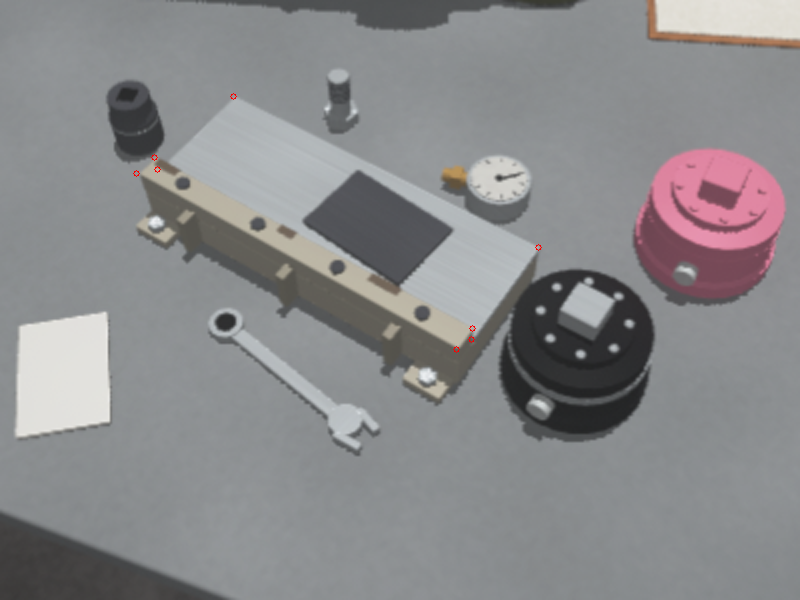

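Bed at (0.556, −0.062), yaw −0.225. The plate sits at about (−10, 44) mm in the bed frame, roughly 0.1 rad askew. I will push with two partly opened fingertips, jaw axis across the bed, so that the plate squares itself.

Emit:
{"fn": "play_rows", "kwargs": {"gripper": 115, "plan": [{"tx": 0.029,"ty": -0.0295},{"tx": 0.029,"ty": -0.0295},{"tx": 0.029,"ty": -0.0295},{"tx": 0.029,"ty": -0.0295},{"tx": 0.029,"ty": -0.0295},{"tx": 0.029,"ty": -0.0295},{"tx": 0.029,"ty": -0.0295},{"tx": 0.029,"ty": -0.0295},{"tx": 0.029,"ty": -0.0295},{"tx": 0.029,"ty": -0.0295},{"tx": 0.029,"ty": -0.0295},{"tx": 0.029,"ty": -0.0295},{"tx": 0.029,"ty": -0.0295},{"tx": 0.029,"ty": -0.0295},{"tx": 0.029,"ty": -0.0295},{"tx": 0.029,"ty": -0.0295},{"tx": 0.029,"ty": -0.0295},{"tx": 0.029,"ty": -0.0295},{"tx": 0.029,"ty": -0.0295},{"tx": 0.029,"ty": -0.0295}]}}

```text
invalid input
```

Emit:
{"fn": "play_rows", "kwargs": {"plan": [{"wz": -0.11},{"wz": -0.11},{"wz": -0.11},{"wz": -0.11},{"wz": -0.11},{"wz": -0.11},{"wz": -0.11},{"wz": -0.11},{"wz": -0.11},{"wz": -0.11},{"tx": 0}]}}

```text
invalid input
```

Emit:
{"fn": "play_rows", "kwargs": {"gripper": 115, "plan": [{"tx": 0.029,"ty": -0.0295,"tz": 0,"wx": 0,"wy": 0,"wz": 0},{"tx": 0.029,"ty": -0.0295,"tz": 0,"wx": 0,"wy": 0,"wz": 0}]}}

```text
time_s: 1.37
tool_pos: [0.1926, -0.5616, 0.2302]
tool_rot: [-3.141, 0.001, 0.231]
wrist_force: [1.8, -0.0, 0.3]
gripper_width: 0.0639
```

Emit:
{"fn": "play_rows", "kwargs": {"plan": [{"tx": 0.029,"ty": -0.0295,"tz": 0,"wx": 0,"wy": 0,"wz": 0},{"tx": 0.029,"ty": -0.0295,"tz": 0,"wx": 0,"wy": 0,"wz": 0},{"tx": 0.029,"ty": -0.0295,"tz": 0,"wx": 0,"wy": 0,"wz": 0},{"tx": 0.029,"ty": -0.0295,"tz": 0,"wx": 0,"wy": 0,"wz": 0},{"tx": 0.029,"ty": -0.0295,"tz": 0,"wx": 0,"wy": 0,"wz": 0},{"tx": 0.029,"ty": -0.0295,"tz": 0,"wx": 0,"wy": 0,"wz": 0},{"tx": 0.029,"ty": -0.0295,"tz": 0,"wx": 0,"wy": 0,"wz": 0},{"tx": 0.029,"ty": -0.0295,"tz": 0,"wx": 0,"wy": 0,"wz": 0},{"tx": 0.029,"ty": -0.0295,"tz": 0,"wx": 0,"wy": 0,"wz": 0},{"tx": 0.029,"ty": -0.0295,"tz": 0,"wx": 0,"wy": 0,"wz": 0},{"tx": 0.029,"ty": -0.0295,"tz": 0,"wx": 0,"wy": 0,"wz": 0},{"tx": 0.029,"ty": -0.0295,"tz": 0,"wx": 0,"wy": 0,"wz": 0},{"tx": 0.029,"ty": -0.0295,"tz": 0,"wx": 0,"wy": 0,"wz": 0},{"tx": 0.029,"ty": -0.0295,"tz": 0,"wx": 0,"wy": 0,"wz": 0},{"tx": 0.029,"ty": -0.0295,"tz": 0,"wx": 0,"wy": 0,"wz": 0},{"tx": 0.029,"ty": -0.0295,"tz": 0,"wx": 0,"wy": 0,"wz": 0},{"tx": 0.029,"ty": -0.0295,"tz": 0,"wx": 0,"wy": 0,"wz": 0},{"tx": 0.029,"ty": -0.0295,"tz": 0,"wx": 0,"wy": 0,"wz": 0}]}}

```text
time_s: 2.87
tool_pos: [0.5789, 0.0786, 0.2316]
tool_rot: [3.141, -0.001, 0.235]
wrist_force: [1.0, 0.1, 0.1]
gripper_width: 0.0467
```

Emit:
{"fn": "play_rows", "kwargs": {"plan": [{"tx": 0,"ty": 0,"tz": 0,"wx": 0,"wy": 0,"wz": -0.11},{"tx": 0,"ty": 0,"tz": 0,"wx": 0,"wy": 0,"wz": -0.11},{"tx": 0,"ty": 0,"tz": 0,"wx": 0,"wy": 0,"wz": -0.11},{"tx": 0,"ty": 0,"tz": 0,"wx": 0,"wy": 0,"wz": -0.11},{"tx": 0,"ty": 0,"tz": 0,"wx": 0,"wy": 0,"wz": -0.11},{"tx": 0,"ty": 0,"tz": 0,"wx": 0,"wy": 0,"wz": -0.11},{"tx": 0,"ty": 0,"tz": 0,"wx": 0,"wy": 0,"wz": -0.11},{"tx": 0,"ty": 0,"tz": 0,"wx": 0,"wy": 0,"wz": -0.11},{"tx": 0,"ty": 0,"tz": 0,"wx": 0,"wy": 0,"wz": -0.11},{"tx": 0,"ty": 0,"tz": 0,"wx": 0,"wy": 0,"wz": -0.11},{"tx": 0,"ty": 0,"tz": 0,"wx": 0,"wy": 0,"wz": 0},{"tx": 0,"ty": 0,"tz": 0,"wx": 0,"wy": 0,"wz": 0}]}}

```text
time_s: 3.87
tool_pos: [0.578, 0.077, 0.2313]
tool_rot: [-3.142, -0.0, 1.333]
wrist_force: [-0.1, -0.1, 0.8]
gripper_width: 0.0467
```

Emit:
{"fn": "play_rows", "kwargs": {"plan": [{"tx": 0.003,"ty": 0,"tz": 0.03,"wx": 0,"wy": 0,"wz": -0.012},{"tx": 0,"ty": 0,"tz": 0.03,"wx": 0,"wy": 0,"wz": 0},{"tx": 0,"ty": 0,"tz": 0.03,"wx": 0,"wy": 0,"wz": 0},{"tx": 0,"ty": 0,"tz": 0.03,"wx": 0,"wy": 0,"wz": 0},{"tx": 0,"ty": 0,"tz": 0.03,"wx": 0,"wy": 0,"wz": 0},{"tx": 0,"ty": 0,"tz": 0.015,"wx": 0,"wy": 0,"wz": 0},{"tx": 0,"ty": 0,"tz": 0,"wx": 0,"wy": 0,"wz": 0},{"tx": 0,"ty": 0,"tz": 0,"wx": 0,"wy": 0,"wz": 0}]}}

```text
time_s: 4.53
tool_pos: [0.5787, 0.0803, 0.0665]
tool_rot: [-3.141, -0.0, 1.347]
wrist_force: [0.3, -0.1, 0.8]
gripper_width: 0.047
```

```bash
python3 - <<'E'
from h import *
for n in("scene","top","wrist"):
    im=get_image(n)
    if n!="wrist": im=cv2.resize(im[100:320,160:460],None,fx=2.5,fy=2.5,interpolation=2)
    cv2.imwrite(f"pics/d_{n}.png",im[:,:,::-1])
print(sense())
E
```

```text
{'time_s': 4.6833, 'q': array([ 0.54481496,  0.46841636, -0.89248593,  1.77407043,  0.40816514,
        1.09227928, -0.71021395]), 'joint_velocities': array([ 2.64313808e-03, -3.97998333e-03,  7.20129479e-05,  3.83361089e-03,
        1.22444978e-03, -2.35191789e-03,  1.04294840e-03]), 'effort': array([ 4.55288653e-03, -4.03567779e+01, -1.05412531e+01, -2.58086210e+01,
        1.20666175e-02,  1.73228461e-02, -3.81393707e-03]), 'tool_pos': array([0.58024632, 0.08051324, 0.06847536]), 'tool_rot': array([ 3.13814655e+00, -9.53445999e-04,  1.34726272e+00]), 'wrist_force': array([-0.15778353, -0.14219116,  0.29558061]), 'moment': array([ 0.01133951,  0.03929927, -0.01994623]), 'gripper_width': 0.04685748042595572}
```

View pics/d_scene.png

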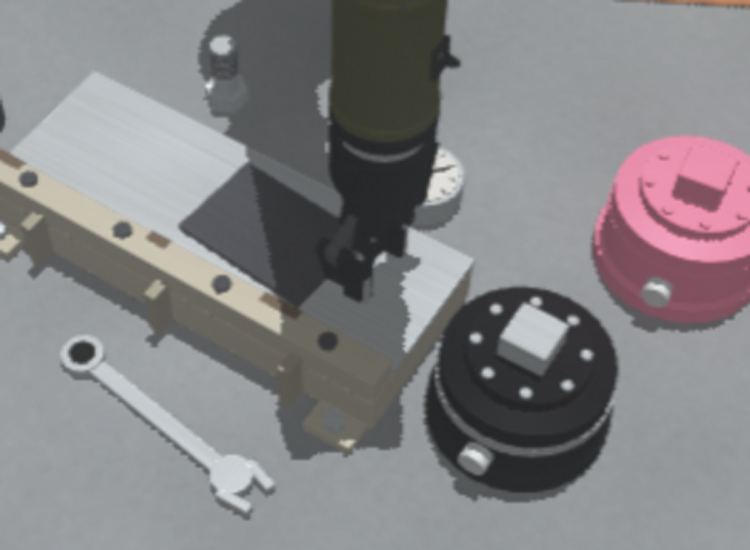

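View pics/d_top.png

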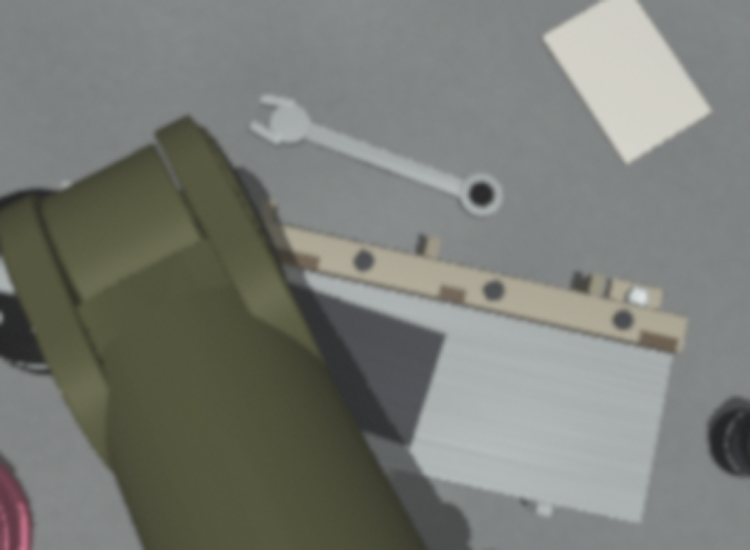

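View pics/d_wrist.png

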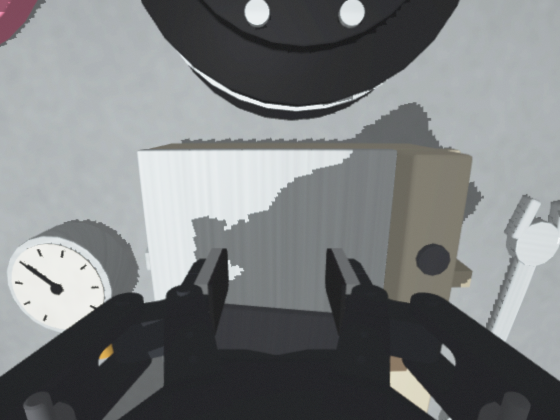

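Wrist view: both tips are over the free ledge behind the plate's end (edge at row ~308), and the bed end (row 150) is level, so the tool is square to the bed. Now I go down carefully until the tips touch the ledge.

Emit:
{"fn": "play_rows", "kwargs": {"plan": [{"tx": 0,"ty": 0,"tz": 0.006,"wx": 0,"wy": 0,"wz": 0},{"tx": 0,"ty": 0,"tz": 0.004,"wx": 0,"wy": 0,"wz": 0},{"tx": 0,"ty": 0,"tz": 0,"wx": 0,"wy": 0,"wz": 0}]}}

```text
time_s: 4.93
tool_pos: [0.5783, 0.0797, 0.0559]
tool_rot: [-3.141, 0.001, 1.347]
wrist_force: [-0.1, -0.6, 0.0]
gripper_width: 0.0471
```

Emit:
{"fn": "play_rows", "kwargs": {"plan": [{"tx": 0,"ty": 0,"tz": 0.0015,"wx": 0,"wy": 0,"wz": 0},{"tx": 0,"ty": 0,"tz": 0,"wx": 0,"wy": 0,"wz": 0}]}}

```text
time_s: 5.1
tool_pos: [0.5785, 0.08, 0.0546]
tool_rot: [-3.141, 0.0, 1.348]
wrist_force: [0.4, 0.6, -0.1]
gripper_width: 0.0466
```

Emit:
{"fn": "play_rows", "kwargs": {"plan": [{"tx": 0,"ty": 0,"tz": 0.0015,"wx": 0,"wy": 0,"wz": 0},{"tx": 0,"ty": 0,"tz": 0,"wx": 0,"wy": 0,"wz": 0}]}}

```text
time_s: 5.27
tool_pos: [0.5785, 0.08, 0.0531]
tool_rot: [-3.141, 0.0, 1.348]
wrist_force: [0.4, -0.3, -0.5]
gripper_width: 0.0466
```

Emit:
{"fn": "play_rows", "kwargs": {"plan": [{"tx": 0,"ty": 0,"tz": 0.0015,"wx": 0,"wy": 0,"wz": 0},{"tx": 0,"ty": 0,"tz": 0,"wx": 0,"wy": 0,"wz": 0}]}}

```text
time_s: 5.43
tool_pos: [0.5785, 0.08, 0.0516]
tool_rot: [-3.141, 0.0, 1.348]
wrist_force: [0.6, -0.5, -0.2]
gripper_width: 0.0469
```

```bash
python3 - <<'E'
from h import *
for n in("scene","wrist"):
    im=get_image(n)
    if n!="wrist": im=cv2.resize(im[160:260,240:380],None,fx=5,fy=5,interpolation=2)
    cv2.imwrite(f"pics/e_{n}.png",im[:,:,::-1])
print(sense()["tool_pos"],sense()["wrist_force"])
E
```

```text
[0.57860839 0.08004086 0.05173874] [-0.15754135 -0.11238277  0.31175732]
```

View pics/e_scene.png

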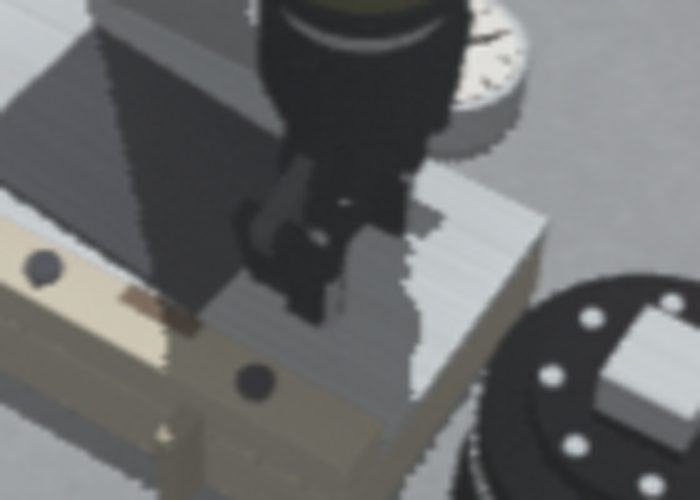

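View pics/e_wrist.png

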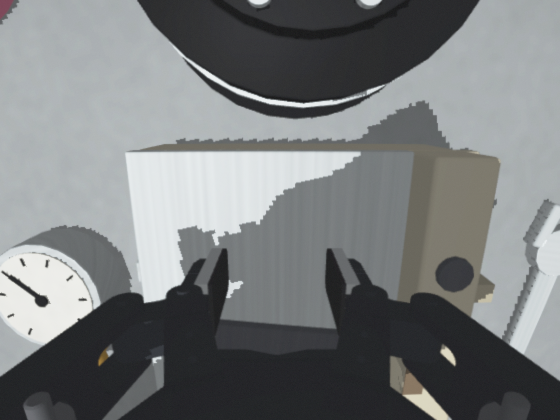

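Fingers are lined up behind the plate, not touching the ledge yet (no force). I continue down.

Emit:
{"fn": "play_rows", "kwargs": {"plan": [{"tx": 0,"ty": 0,"tz": 0.0015,"wx": 0,"wy": 0,"wz": 0},{"tx": 0,"ty": 0,"tz": 0,"wx": 0,"wy": 0,"wz": 0}]}}

```text
time_s: 5.7
tool_pos: [0.5785, 0.08, 0.0501]
tool_rot: [-3.141, 0.0, 1.348]
wrist_force: [0.1, -0.5, 1.1]
gripper_width: 0.0468
```

Emit:
{"fn": "play_rows", "kwargs": {"plan": [{"tx": 0,"ty": 0,"tz": 0.001,"wx": 0,"wy": 0,"wz": 0},{"tx": 0,"ty": 0,"tz": 0,"wx": 0,"wy": 0,"wz": 0}]}}

```text
time_s: 5.87
tool_pos: [0.5785, 0.08, 0.0491]
tool_rot: [-3.141, 0.0, 1.348]
wrist_force: [-0.2, -0.3, 0.1]
gripper_width: 0.0467
```

Emit:
{"fn": "play_rows", "kwargs": {"plan": [{"tx": 0,"ty": 0,"tz": 0.001,"wx": 0,"wy": 0,"wz": 0},{"tx": 0,"ty": 0,"tz": 0,"wx": 0,"wy": 0,"wz": 0}]}}

```text
time_s: 6.03
tool_pos: [0.5785, 0.08, 0.0481]
tool_rot: [-3.141, 0.0, 1.348]
wrist_force: [-0.2, 0.0, 0.4]
gripper_width: 0.047
```

Emit:
{"fn": "play_rows", "kwargs": {"plan": [{"tx": 0,"ty": 0,"tz": 0.001,"wx": 0,"wy": 0,"wz": 0},{"tx": 0,"ty": 0,"tz": 0,"wx": 0,"wy": 0,"wz": 0}]}}

```text
time_s: 6.2
tool_pos: [0.5788, 0.0801, 0.0477]
tool_rot: [3.141, 0.0, 1.348]
wrist_force: [-1.6, 0.1, 2.8]
gripper_width: 0.0475
```

Emit:
{"fn": "play_rows", "kwargs": {"plan": [{"tx": 0,"ty": 0,"tz": 0.001,"wx": 0,"wy": 0,"wz": 0},{"tx": 0,"ty": 0,"tz": 0,"wx": 0,"wy": 0,"wz": 0}]}}

```text
time_s: 6.37
tool_pos: [0.5788, 0.08, 0.0476]
tool_rot: [3.141, 0.001, 1.348]
wrist_force: [-4.3, -1.5, 10.4]
gripper_width: 0.047
```

Emit:
{"fn": "play_rows", "kwargs": {"plan": [{"tx": 0,"ty": 0,"tz": 0.001,"wx": 0,"wy": 0,"wz": 0},{"tx": 0,"ty": 0,"tz": 0,"wx": 0,"wy": 0,"wz": 0}]}}

```text
time_s: 6.53
tool_pos: [0.5788, 0.0801, 0.0476]
tool_rot: [3.141, 0.002, 1.348]
wrist_force: [-5.6, -2.3, 17.1]
gripper_width: 0.0469
```

Contact with the ledge is at tool z ≈ 0.0477. I raise 2 mm above it and start pushing along −tool x.

Emit:
{"fn": "play_rows", "kwargs": {"plan": [{"tx": 0,"ty": 0,"tz": -0.0045,"wx": 0,"wy": 0,"wz": 0},{"tx": 0,"ty": 0,"tz": 0,"wx": 0,"wy": 0,"wz": 0}]}}

```text
time_s: 6.7
tool_pos: [0.5793, 0.0802, 0.0506]
tool_rot: [3.14, -0.0, 1.348]
wrist_force: [-0.3, -0.4, 0.4]
gripper_width: 0.0474
```

Emit:
{"fn": "play_rows", "kwargs": {"plan": [{"tx": -0.005,"ty": 0,"tz": 0,"wx": 0,"wy": 0,"wz": 0},{"tx": -0.005,"ty": 0,"tz": 0,"wx": 0,"wy": 0,"wz": 0},{"tx": -0.005,"ty": 0,"tz": 0,"wx": 0,"wy": 0,"wz": 0},{"tx": -0.005,"ty": 0,"tz": 0,"wx": 0,"wy": 0,"wz": 0},{"tx": -0.005,"ty": 0,"tz": 0,"wx": 0,"wy": 0,"wz": 0},{"tx": -0.005,"ty": 0,"tz": 0,"wx": 0,"wy": 0,"wz": 0},{"tx": -0.005,"ty": 0,"tz": 0,"wx": 0,"wy": 0,"wz": 0},{"tx": -0.005,"ty": 0,"tz": 0,"wx": 0,"wy": 0,"wz": 0},{"tx": -0.005,"ty": 0,"tz": 0,"wx": 0,"wy": 0,"wz": 0},{"tx": -0.005,"ty": 0,"tz": 0,"wx": 0,"wy": 0,"wz": 0}]}}

```text
time_s: 7.53
tool_pos: [0.5676, 0.0309, 0.0498]
tool_rot: [3.141, -0.0, 1.348]
wrist_force: [-0.4, 2.1, -2.7]
gripper_width: 0.0468
```

```bash
python3 - <<'E'
from h import *
for n in("scene","top"):
    im=get_image(n)
    im=cv2.resize(im[110:310,160:460],None,fx=2.5,fy=2.5,interpolation=2)
    cv2.imwrite(f"pics/f_{n}.png",im[:,:,::-1])
print(sense()["tool_pos"],sense()["wrist_force"])
E
```

```text
[0.56758568 0.02967525 0.04980905] [1.29611008 0.7129095  0.58405077]
```

View pics/f_scene.png

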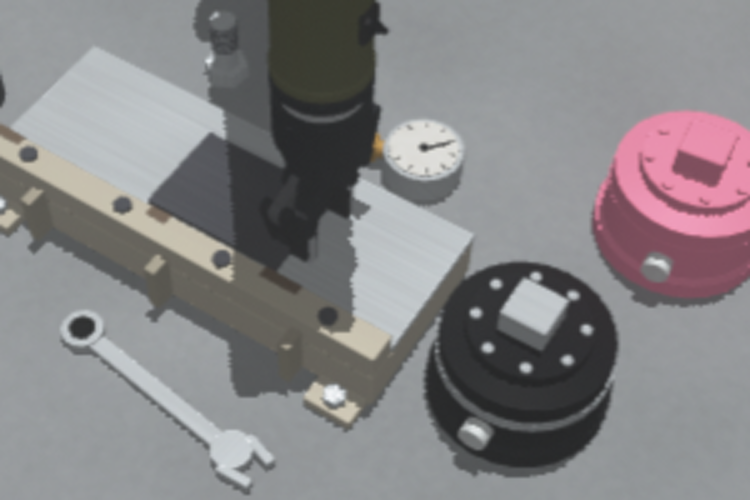

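View pics/f_top.png

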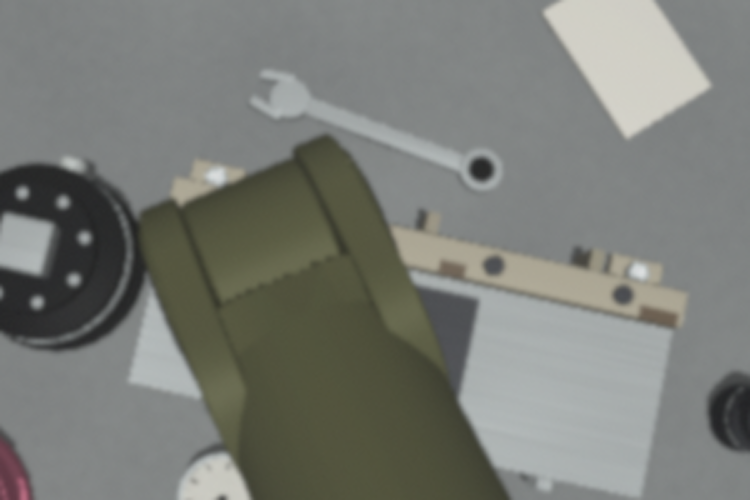

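The plate is sliding and squaring up, with a gap to the fence of about 10 mm. I continue.

Emit:
{"fn": "play_rows", "kwargs": {"plan": [{"tx": -0.005,"ty": 0,"tz": 0,"wx": 0,"wy": 0,"wz": 0},{"tx": -0.005,"ty": 0,"tz": 0,"wx": 0,"wy": 0,"wz": 0},{"tx": -0.005,"ty": 0,"tz": 0,"wx": 0,"wy": 0,"wz": 0},{"tx": -0.005,"ty": 0,"tz": 0,"wx": 0,"wy": 0,"wz": 0},{"tx": -0.005,"ty": 0,"tz": 0,"wx": 0,"wy": 0,"wz": 0},{"tx": -0.005,"ty": 0,"tz": 0,"wx": 0,"wy": 0,"wz": 0},{"tx": -0.005,"ty": 0,"tz": 0,"wx": 0,"wy": 0,"wz": 0},{"tx": -0.005,"ty": 0,"tz": 0,"wx": 0,"wy": 0,"wz": 0},{"tx": -0.005,"ty": 0,"tz": 0,"wx": 0,"wy": 0,"wz": 0},{"tx": -0.005,"ty": 0,"tz": 0,"wx": 0,"wy": 0,"wz": 0},{"tx": -0.005,"ty": 0,"tz": 0,"wx": 0,"wy": 0,"wz": 0},{"tx": -0.005,"ty": 0,"tz": 0,"wx": 0,"wy": 0,"wz": 0},{"tx": -0.005,"ty": 0,"tz": 0,"wx": 0,"wy": 0,"wz": 0},{"tx": -0.005,"ty": 0,"tz": 0,"wx": 0,"wy": 0,"wz": 0},{"tx": -0.005,"ty": 0,"tz": 0,"wx": 0,"wy": 0,"wz": 0},{"tx": -0.005,"ty": 0,"tz": 0,"wx": 0,"wy": 0,"wz": 0}]}}

```text
time_s: 8.97
tool_pos: [0.5498, -0.0471, 0.0499]
tool_rot: [3.142, -0.0, 1.348]
wrist_force: [1.1, 4.4, 1.6]
gripper_width: 0.0469
```

```bash
python3 - <<'E'
from h import *
for n in("scene","top"):
    im=get_image(n)
    im=cv2.resize(im[110:310,160:460] if n=="top" else im[110:310,120:420],None,fx=2.5,fy=2.5,interpolation=2)
    cv2.imwrite(f"pics/g_{n}.png",im[:,:,::-1])
print(sense()["tool_pos"],sense()["wrist_force"])
E
```

```text
[ 0.54960394 -0.04843704  0.04971954] [ 0.02996508  0.066341   -0.17665172]
```

View pics/g_scene.png

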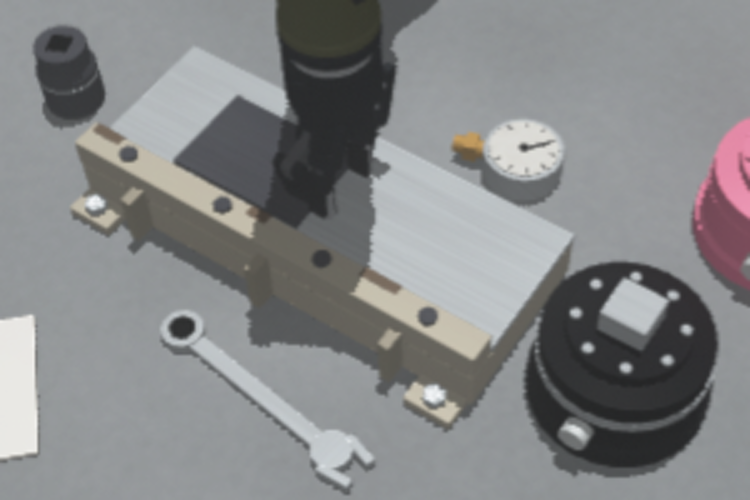

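View pics/g_top.png

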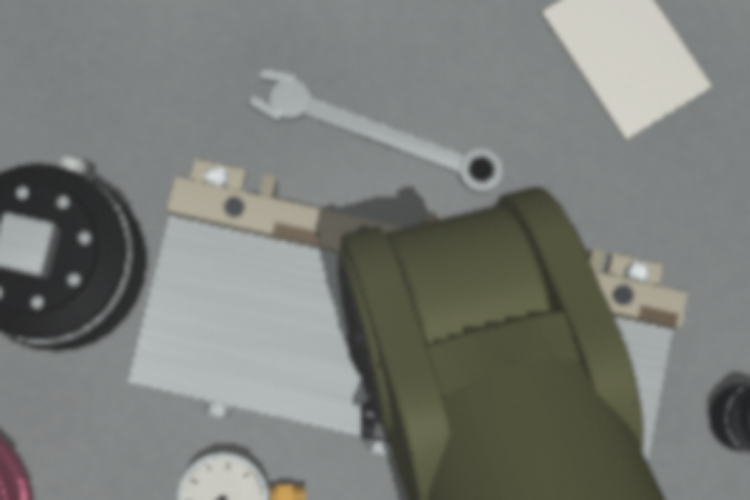

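Emit:
{"fn": "play_rows", "kwargs": {"plan": [{"tx": -0.005,"ty": 0,"tz": 0,"wx": 0,"wy": 0,"wz": 0},{"tx": -0.005,"ty": 0,"tz": 0,"wx": 0,"wy": 0,"wz": 0},{"tx": -0.005,"ty": 0,"tz": 0,"wx": 0,"wy": 0,"wz": 0},{"tx": -0.005,"ty": 0,"tz": 0,"wx": 0,"wy": 0,"wz": 0},{"tx": -0.005,"ty": 0,"tz": 0,"wx": 0,"wy": 0,"wz": 0},{"tx": -0.005,"ty": 0,"tz": 0,"wx": 0,"wy": 0,"wz": 0},{"tx": -0.005,"ty": 0,"tz": 0,"wx": 0,"wy": 0,"wz": 0},{"tx": -0.005,"ty": 0,"tz": 0,"wx": 0,"wy": 0,"wz": 0},{"tx": -0.005,"ty": 0,"tz": 0,"wx": 0,"wy": 0,"wz": 0},{"tx": -0.005,"ty": 0,"tz": 0,"wx": 0,"wy": 0,"wz": 0},{"tx": -0.005,"ty": 0,"tz": 0,"wx": 0,"wy": 0,"wz": 0},{"tx": -0.005,"ty": 0,"tz": 0,"wx": 0,"wy": 0,"wz": 0},{"tx": -0.005,"ty": 0,"tz": 0,"wx": 0,"wy": 0,"wz": 0},{"tx": -0.005,"ty": 0,"tz": 0,"wx": 0,"wy": 0,"wz": 0},{"tx": -0.005,"ty": 0,"tz": 0,"wx": 0,"wy": 0,"wz": 0},{"tx": -0.005,"ty": 0,"tz": 0,"wx": 0,"wy": 0,"wz": 0},{"tx": -0.005,"ty": 0,"tz": 0,"wx": 0,"wy": 0,"wz": 0},{"tx": -0.004,"ty": 0,"tz": 0,"wx": 0,"wy": 0,"wz": 0},{"tx": -0.003,"ty": 0,"tz": 0,"wx": 0,"wy": 0,"wz": 0},{"tx": 0,"ty": 0,"tz": 0,"wx": 0,"wy": 0,"wz": 0}]}}

```text
time_s: 10.73
tool_pos: [0.5292, -0.1377, 0.0497]
tool_rot: [-3.141, 0.001, 1.347]
wrist_force: [-0.3, 0.6, -1.7]
gripper_width: 0.0466
```

```bash
python3 - <<'E'
from h import *
for n in("scene","top"):
    im=get_image(n)
    im=cv2.resize(im[110:310,260:560] if n=="top" else im[90:250,100:340],None,fx=2.5 if n=="top" else 3.2,fy=2.5 if n=="top" else 3.2,interpolation=2)
    cv2.imwrite(f"pics/h_{n}.png",im[:,:,::-1])
print(sense()["tool_pos"],sense()["wrist_force"],sense()["time_s"])
E
```

```text
[ 0.52925988 -0.13757448  0.04977356] [ 0.73694036 -0.49920755 -0.41878437] 10.8333
```

View pics/h_scene.png

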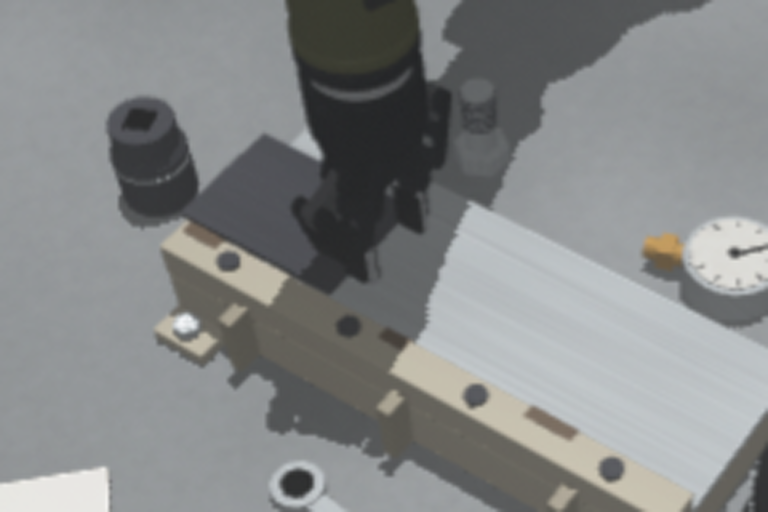

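View pics/h_top.png

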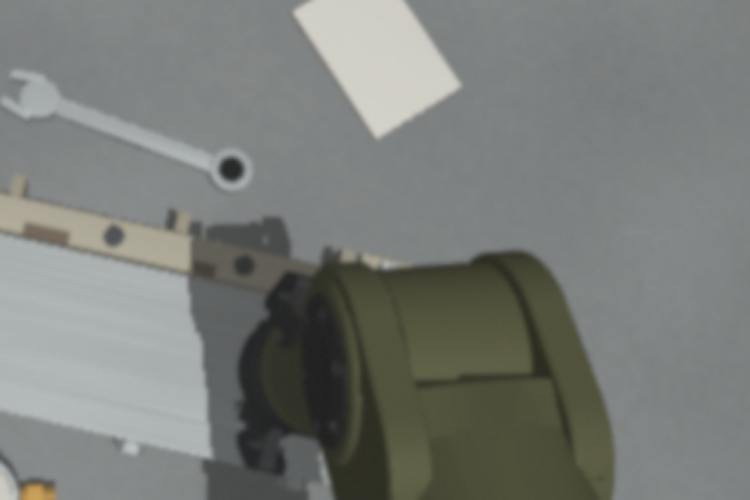

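Computed overhang so far is about 21 mm. I push 21 mm more, back off, clear the view and measure.

Emit:
{"fn": "play_rows", "kwargs": {"plan": [{"tx": -0.005,"ty": 0,"tz": 0,"wx": 0,"wy": 0,"wz": 0},{"tx": -0.005,"ty": 0,"tz": 0,"wx": 0,"wy": 0,"wz": 0},{"tx": -0.005,"ty": 0,"tz": 0,"wx": 0,"wy": 0,"wz": 0},{"tx": -0.004,"ty": 0,"tz": 0,"wx": 0,"wy": 0,"wz": 0},{"tx": -0.002,"ty": 0,"tz": 0,"wx": 0,"wy": 0,"wz": 0},{"tx": 0,"ty": 0,"tz": 0,"wx": 0,"wy": 0,"wz": 0},{"tx": 0,"ty": 0,"tz": 0,"wx": 0,"wy": 0,"wz": 0}]}}

```text
time_s: 11.42
tool_pos: [0.5248, -0.1579, 0.0498]
tool_rot: [3.141, 0.001, 1.347]
wrist_force: [-0.3, 0.4, -0.4]
gripper_width: 0.0471
```

Emit:
{"fn": "play_rows", "kwargs": {"plan": [{"tx": 0.005,"ty": 0,"tz": 0,"wx": 0,"wy": 0,"wz": 0},{"tx": 0.01,"ty": 0,"tz": 0,"wx": 0,"wy": 0,"wz": 0},{"tx": 0.015,"ty": 0,"tz": -0.01,"wx": 0,"wy": 0,"wz": 0},{"tx": 0.02,"ty": 0,"tz": -0.03,"wx": 0,"wy": 0,"wz": 0},{"tx": 0.02,"ty": 0,"tz": -0.03,"wx": 0,"wy": 0,"wz": 0},{"tx": 0.035,"ty": 0,"tz": -0.02,"wx": 0,"wy": 0,"wz": 0},{"tx": 0.04,"ty": 0,"tz": 0,"wx": 0,"wy": 0,"wz": 0},{"tx": 0.04,"ty": 0,"tz": 0,"wx": 0,"wy": 0,"wz": 0},{"tx": 0.03,"ty": 0,"tz": 0,"wx": 0,"wy": 0,"wz": 0},{"tx": 0,"ty": 0,"tz": 0,"wx": 0,"wy": 0,"wz": 0},{"tx": 0,"ty": 0,"tz": 0,"wx": 0,"wy": 0,"wz": 0}]}}

```text
time_s: 12.33
tool_pos: [0.5721, 0.0576, 0.1408]
tool_rot: [3.141, -0.001, 1.355]
wrist_force: [-0.7, -1.0, 0.1]
gripper_width: 0.0467
```

```bash
python3 - <<'E'
from h import *
BP=(.556,-.062,-.225)
p0=pose(BP,[[-.009,-.176,0]])[0]
p=plate_fit((p0[0],p0[1],-.225),show="i")
c,s=np.cos(BP[2]),np.sin(BP[2]); d=p[:2]-BP[:2]
print("bed frame mm",(c*d[0]+s*d[1])*1e3,(-s*d[0]+c*d[1])*1e3,"dyaw",p[2]-BP[2],"overhang",-((-s*d[0]+c*d[1])*1e3)+65-200)
print(sense()["tool_pos"],sense()["time_s"])
E
```

```text
top [ 0.5142 -0.2325 -0.2312] res [ 0.   0.3 -0.2 -0.1 -0.4  0.1  0.5 -0.3]
scene [ 0.5147 -0.2297 -0.2181] res [ 0.5  1.1 -0.   0.1  0.6 -0.5 -1.1 -0.7]
both [ 0.5142 -0.2314 -0.2262] res [-0.4  0.2 -0.7  0.1 -1.1  0.2 -0.1 -0.4  0.2  0.6 -0.6 -0.  -0.4 -0.8
 -1.6 -1.2]
bed frame mm -2.9867113547106805 -174.45881477860902 dyaw -0.0012322971338325772 overhang 39.458814778609025
[0.57233506 0.05141421 0.13976837] 12.5333
```

View pics/i_top.png

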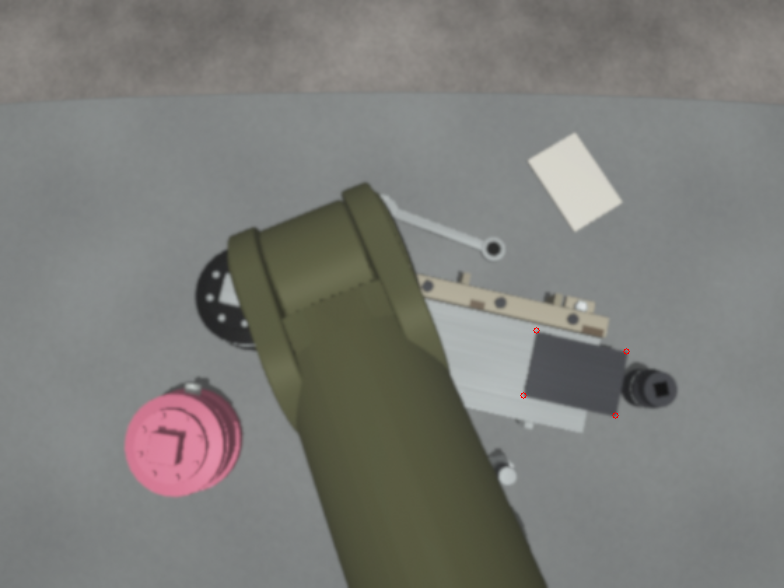

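View pics/i_scene.png

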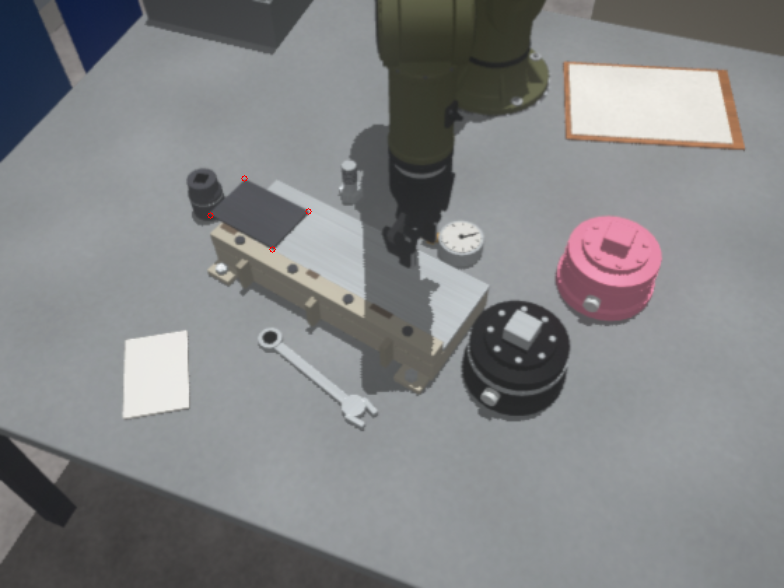

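Pictures: the plate is flat and square (yaw error ~0.001 rad) with its open-end corners at about (626,351)/(615,415) in the enlarged top view. The overhang measures 39 mm by camera and about 41 mm by the tool position, against 43 mm ideal. It is well within the ledge across the width. Last check on the other things, then hand in.

```bash
python3 - <<'E'
from h import *
a=cv2.imread("pics/scene0.png")[:,:,::-1]; b=get_image("scene")
for n in("socket","gauge","bolt","spanner","transducer"):
    ds=cut_out("scene",n)
    print(n,[(np.round(d["centre"],1).tolist(),round(d["confidence"],2)) for d in ds[:2]])
# template shift check
for n,(u,v,w) in dict(socket=(148,140,20),bolt=(250,130,16),spanner=(225,265,40),gauge=(326,173,20)).items():
    t=a[v-w:v+w,u-w:u+w]; r=b[v-w-8:v+w+8,u-w-8:u+w+8]
    m=cv2.matchTemplate(np.ascontiguousarray(r),np.ascontiguousarray(t),cv2.TM_CCOEFF_NORMED); _,mx,_,l=cv2.minMaxLoc(m)
    print(n,"shift px",l[0]-8,l[1]-8,round(mx,3))
s=sense();print(s["time_s"],s["tool_pos"],abs(s["joint_velocities"]).max())
E
```

```text
socket [([146.9, 134.5], 0.84)]
gauge [([329.6, 175.0], 0.82), ([145.1, 139.8], 0.54)]
bolt [([249.1, 131.6], 0.82)]
spanner [([226.6, 270.8], 0.62)]
transducer [([437.6, 187.6], 0.86), ([370.1, 256.3], 0.61)]
socket shift px 0 0 0.869
bolt shift px 0 0 0.569
spanner shift px 0 0 0.918
gauge shift px 0 0 0.862
12.8333 [0.57244249 0.05197902 0.13976905] 0.004959349621933781
```

```bash
python3 -c "
from rig import *
print(hand_in())"
```

```text
the job is handed in; nothing more can be done
None
```

I pushed the plate about 220 mm along the ledge, away from the black transducer, and handed the job in at about 13 s. I used two partly opened fingertips set about 2 mm above the ledge, which squared the plate up as it moved. I then backed off and lifted clear, so the robot was touching nothing.

Last checks:
- **Overhang:** about 39 mm past the open end by the cameras and about 41 mm by the tool position. These differ by about 2 mm. Both are slightly under the ideal 43 mm (30–32% of the length), and I left it there.
- **Square and flat:** the combined camera fit put it within about 0.001 rad of square; the two cameras taken singly were about 0.007 rad to either side. It looked flat in the pictures.
- **Across the ledge:** it lies about 3 mm to the robot side of the bed's centreline, inside the ledge by roughly 30 mm at the front and 10 mm at the fence.
- **Other things:** socket, bolt, spanner and gauge showed no shift when matched against the first picture. The bolt match was weak (0.57), as the arm's shadow now falls near it, but the network found the bolt within about 1 pixel of where it started.
- **Forces:** the highest wrist force I read was about 18 N, when I touched the ledge lightly to find its height. The readings between push moves were under 5 N.

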